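# Point out the gauge and its tray, then log it

### The job

Show the camera over this inspection bench which gauge goes where: point straight down with the fingertips at the shortest of the four gauge pins in the black holder, two or three centimetres above its top, and keep still there for two seconds, then in the same way point at the middle of the empty tray, two or three centimetres above it, for two seconds. Then press the large button on the grey control box fully down to log it, let it come up again and finish clear of everything. Only point: touch or lift no gauge or tray, point at no other gauge and not at the tray in use, leave the small button alone and leave everything else where it is.

Things in the scene. Friction and masses are not known exactly. Their poses are not given: they have to be found in the camera images.
- rack: fixed black holder block, 60 x 225 mm and 35 mm high; origin centre of underside; its own y axis runs along the row of four holes, which lie at y = -82.5, -27.5, 27.5 and 82.5 mm, each holding one loose upright gauge
- gauge_short: loose upright steel gauge pin with round grip 18 mm across, standing in any of the holder's four holes; origin at the centre of its foot (10 mm above the bench), own z axis up, top 65 mm above the origin, so it stands 40 mm out of the holder; the shortest of the four
- gauge_mid: loose upright steel gauge pin with round grip 18 mm across, standing in any of the holder's four holes; origin at the centre of its foot (10 mm above the bench), own z axis up, top 81 mm above the origin, so it stands 56 mm out of the holder
- gauge_long: loose upright steel gauge pin with round grip 18 mm across, standing in any of the holder's four holes; origin at the centre of its foot (10 mm above the bench), own z axis up, top 89 mm above the origin, so it stands 64 mm out of the holder
- gauge_longest: loose upright steel gauge pin with round grip 18 mm across, standing in any of the holder's four holes; origin at the centre of its foot (10 mm above the bench), own z axis up, top 97 mm above the origin, so it stands 72 mm out of the holder
- tray_empty: loose shallow white open tray, 90 mm (own x) x 120 mm (own y), rim 22 mm high, floor and walls 3 mm thick; origin centre of underside; nothing in it
- tray_used: loose shallow white open tray, 90 mm (own x) x 120 mm (own y), rim 22 mm high, floor and walls 3 mm thick; origin centre of underside; two gauge blocks lie in it
- panel: fixed grey control box, 110 mm (own x) x 160 mm (own y), 45 mm high; origin centre of underside; two black round push buttons on top, a large one (38 mm across) and a small one (18 mm across), 87 mm apart
- button_large_top (a point): centre of the top face of the large button's cap; pressed straight down
- button_large (a joint): travel of the large button in m: 0 up, 0.006 fully down; spring, about 5 N to be fully down; comes back by itself
- button_small_top (a point): centre of the top face of the small button's cap
- button_small (a joint): travel of the small button in m: 0 up, 0.005 fully down
- ring_gauge: bystander: plain steel ring lying flat, 48 mm across, 16 mm high; origin centre of underside
- pen: bystander: black pen lying flat, 140 mm long, 10 mm thick; origin on its underside below its middle, own x axis along it
- jar: bystander: small closed jar, 50 mm across, 75 mm high; origin centre of underside
- spray: bystander: small clear capped bottle, 48 mm across, 130 mm high; origin centre of underside
- micrometer: bystander: hand micrometer lying flat, about 175 x 70 mm and 22 mm high; origin under its black body
- block_a: bystander: steel gauge block 50 x 22 x 12 mm lying in the used tray; origin centre of underside
- block_b: bystander: steel gauge block 35 x 22 x 16 mm lying in the used tray; origin centre of underside
Mind the look-alikes: they are no part of the job. Several things have the shape of the panel; the one meant has the colours described above.

How it is judged:
By the outcome, as a careful person would: the job done as asked, in the order asked, and still so for the second after the job is handed in, with the robot touching nothing.
It also fails if it takes over 58 s, if anything falls off the work surface, if the arm or the gripper's body presses on something with over 40 N, if the wrist force passes 120 N, or if a joint passes its speed limit or range.

### The arm

A 6-joint arm with a two-finger parallel gripper is mounted at the origin on the work surface. World frame = base frame: x ahead of the robot, y to its left, z up, the work surface at z = 0. Lengths are in m, angles in rad, forces in N, time in s.
With the tool pointing down it reaches from about 0.3 to 0.875 m from the base axis. Payload 6.4 kg.
Tool frame: the origin (TCP) lies at the very end of the fingers, on their centre line; the grasp point (between the pads) lies ctrl.grip_point_offset behind it (ctrl.grip_point_offset is the distance from the TCP to the grasp point, in m); z points along the fingers, x is the direction in which the jaws open and shut, and the axes are right-handed (so a half turn about z gives the same grasp; the last joint's range is limited). The gripper opens to 85 mm and grips with 20 to 120 N. Pads are 22 mm wide; open, the fingers measure 114 mm over their backs; the gripper's body (76 mm by 85 mm) begins 54 mm behind the grasp point. The pads swing forward as they close: fully open they stand 13 mm farther back than shut.
Start: joints at [-1.309, 0.181, 1.607, -0, 1.354, -0.206], TCP at [0.259, -0.513, 0.231] pointing down, gripper open.
Joint ranges: [-2.99, 2.99], [-0.89, 2.07], [0.3, 2.58], [-1.14, 4.28], [0, 2.63], [-3.12, 3.12]. Speed limits (rad/s): [2.57, 2.57, 3.01, 3.14, 3.14, 3.14].

### API

Orientations are given as a unit quaternion [w, x, y, z].
In Python, from bench import get_obs, viewer, workorder, ctrl gives the robot as it stands. The module is installed in compiled form; this text tells all that it offers.
- The arm moves only by the tool move_arm, never from a script. Its argument "increments" is a list of rows, each an object of numbers: "tx", "ty", "tz": the shift along the tool's x, y, z in m; "turn": the turn about the tool's z in degrees. A call has 1 to 20 rows; each row is the pose to reach, as a shift and turn from the pose commanded when the call began, along the tool's axes at that moment; what a row does not reach only later rows make up. A row lasts 1/12 s, in which the tool goes at most 41.7 mm and 7.16 degrees, less where a joint would pass 70% of its speed; a pose out of reach is approached as far as the arm can. A call with a gripper value outside its range is refused whole. "gripper" is the opening, from 0 (shut) to 1 (fully open), set as the call begins (left out, the last holds). The fingers move at their own pace and stop on an object; the grip force is fixed at half the most. Time passes only in rows, so rows that repeat a pose let the fingers close. It gives the time, the measured TCP pose, the force and the opening at its end, in the units of the state.
- get_obs(): the state, without advancing time (a new reading comes with each control period).
- viewer.camera(name): name is "scene" or "top"; returns (picture, depth): 480x640x3 uint8, red, green, blue; 480x640 float32, m along the optical axis (not along the pixel's ray), 0 where there is no reading.
- viewer.get_calibration(name): a dict with "intrinsics" (3x3 intrinsics, pixels), "origin" and "attitude" of the camera in the world. Camera axes: x right, y up, looking along -z (the intrinsics and any distortion apply to the point x, -y, -z); pixel columns grow to the right and rows downward; lengths in m; the calibration is good to about 2 mm. A picture is of the moment at which its call begins. get_calibration takes no time and is no camera call.
- workorder.hand_in(): hands the job in, once; it reports no verdict.
The state is a dict: "time_s": time; "q": joint angles; "dq": joint speeds; "joint_efforts": joint torques, N m; "eef_pos": TCP position; "eef_rot": TCP orientation; "wrist_force": force on the tool from outside, world axes, zero at the start; "torque": the same for the moment, N m; "opening": opening from 0.0 (shut) to 1.0 (fully open).
Only numpy, scipy, OpenCV 4.12 (cv2) and the standard library are available. Lean on these libraries where they do the work, as an engineer would, in place of code of your own. Each camera call takes 0.05 s, during which the arm holds its last target.

## Working session

There is one attempt and no reset: what is moved stays moved. The work goes in short steps, Python scripts to look and compute and a tool call to move; the robot and the scene stay as the last step left them, time stands still between calls to the robot, and variables do not carry over. Pictures are saved under pics/ and viewed, and the job is handed in when it is done.

Besides the shell and the picture viewer there is one more tool, called after "Request:" in YAML: its name, and indented under it one key for each argument. move_arm: Moves the arm, as the interface text tells. Its arguments: {"type":"object","properties":{"increments":{"type":"array"},"gripper":{"type":"number"}},"required":["increments"]}

```bash
mkdir -p pics; cat > h.py <<'E'
import numpy as np, cv2
from bench import get_obs, viewer, workorder, ctrl
def grab(n,tag):
    p,d=viewer.camera(n); cv2.imwrite(f'pics/{tag}.png',p[:,:,::-1]); np.save(f'pics/{tag}.npy',d); return p,d
E
python3 - <<'E'
from h import *
for n in('scene','top'):
    grab(n,n+'0'); print(viewer.get_calibration(n))
print(get_obs(),ctrl.grip_point_offset)
E
```

```text
{'intrinsics': array([[462.47934813,   0.        , 313.12025091],
       [  0.        , 462.47934813, 243.48780463],
       [  0.        ,   0.        ,   1.        ]]), 'origin': array([1.12195973, 0.31507137, 0.68976035]), 'attitude': array([0.41551242, 0.1877901 , 0.3857914 , 0.80202825])}
{'intrinsics': array([[523.23081901,   0.        , 317.63509323],
       [  0.        , 523.23081901, 247.94749855],
       [  0.        ,   0.        ,   1.        ]]), 'origin': array([ 0.41523892, -0.12444322,  1.45628634]), 'attitude': array([ 0.70896842,  0.03865211, -0.02711807, -0.70365788])}
{'time_s': 0.1, 'q': array([-1.30928588e+00,  1.81433438e-01,  1.60788718e+00,  4.30413066e-06,
        1.35382471e+00, -2.06271417e-01]), 'dq': array([ 6.49576774e-04, -2.19632387e-03, -3.23661111e-03, -2.23545989e-05,
       -2.08742633e-03,  4.82116375e-04]), 'joint_efforts': array([ 6.20344435e-04, -4.45877123e+01, -3.52239168e+01, -2.59932613e-04,
        4.10600449e-03,  5.13020112e-06]), 'eef_pos': array([ 0.2591738 , -0.5127281 ,  0.23050305]), 'eef_rot': array([-5.35111117e-04,  8.51735244e-01, -5.23971823e-01, -5.62460478e-04]), 'wrist_force': array([ 0.10794745,  0.43585495, -0.26312459]), 'torque': array([ 0.04983514, -0.00337848, -0.01750311]), 'opening': 1.0004211246933683} 0.0187
```

View pics/scene0.png

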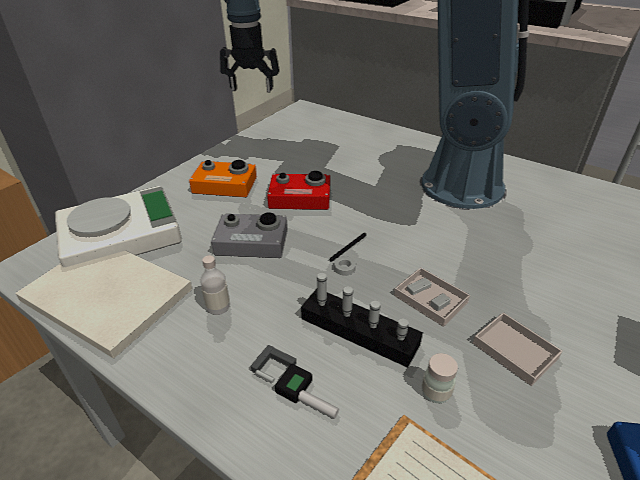

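View pics/top0.png

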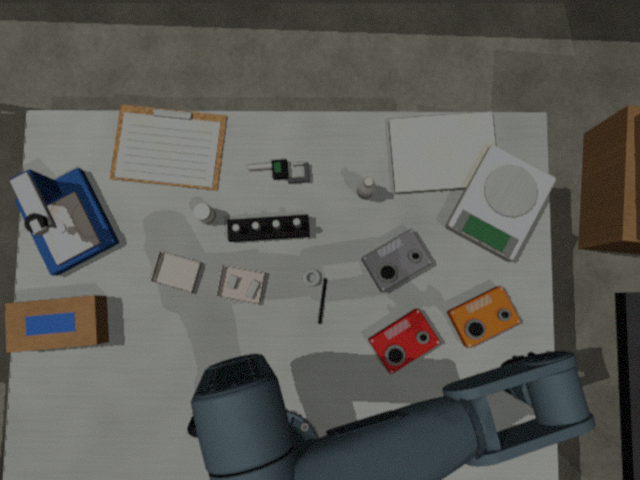

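The scene view shows four pins in the black holder, with tops near (322,277), (347,290), (374,304) and (403,322). The last looks shortest. There are two trays: (430,296) holds blocks, (515,347) is empty. There are three boxes: orange (223,178), red (299,190) and grey (250,235), with the grey box's large button at (268,220) and small one at (232,217). Next I check close crops and measure.

```bash
cat >> h.py <<'E'
from scipy.spatial.transform import Rotation as R
def cloud(n,d):
    c=viewer.get_calibration(n);K=c['intrinsics'];q=c['attitude'];M=R.from_quat([q[1],q[2],q[3],q[0]]).as_matrix()
    v,u=np.mgrid[:480,:640]
    P=np.stack([(u-K[0,2])/K[0,0]*d,-(v-K[1,2])/K[1,1]*d,-d],-1)
    P=P@M.T+c['origin']; P[d==0]=np.nan; return P
E
python3 - <<'E'
from h import *
a=cv2.imread('pics/scene0.png');t=cv2.imread('pics/top0.png')
A=cv2.resize(a[260:370,290:440],None,fx=4,fy=4,interpolation=2);cv2.imwrite('pics/c1.png',A)
cv2.imwrite('pics/c2.png',cv2.resize(t[200:320,140:440],None,fx=2.6,fy=2.6,interpolation=2))
cv2.imwrite('pics/c3.png',cv2.resize(a[200:260,200:300],None,fx=6,fy=6,interpolation=2))
S=cloud('scene',np.load('pics/scene0.npy'));T=cloud('top',np.load('pics/top0.npy'))
def pr(P,n,u,v): print(n,(u,v),P[v,u].round(4))
for u,v in[(322,277),(347,290),(374,304),(403,322),(515,347),(430,296),(268,220),(232,217)]: pr(S,'s',u,v)
for u,v in[(236,227),(255,226),(274,224),(303,220),(177,272),(387,272),(415,256)]: pr(T,'t',u,v)
# grip tops
for n,P,x0,x1,y0,y1 in[('s',S,310,425,265,345),('t',T,225,315,210,245)]:
    Q=P[y0:y1,x0:x1]; m=(Q[...,2]>.06).astype(np.uint8)
    k,l,st,ce=cv2.connectedComponentsWithStats(m)
    for i in range(1,k):
        q=Q[l==i]; z=q[:,2].max(); tp=q[q[:,2]>z-.006]; print(n,len(q),ce[i]+[x0,y0],'z',z.round(4),'top mean',tp.mean(0).round(4),'mean',q.mean(0).round(4),'rng',np.ptp(q,0).round(3))
E
```

```text
s (322, 277) [ 0.6153 -0.0436  0.1038]
s (347, 290) [0.6109 0.0084 0.0961]
s (374, 304) [0.6071 0.0625 0.0889]
s (403, 322) [0.6028 0.1188 0.074 ]
s (515, 347) [ 4.774e-01  2.908e-01 -2.000e-04]
s (430, 296) [0.4467 0.1086 0.0007]
s (268, 220) [ 0.4955 -0.2783  0.0641]
s (232, 217) [ 0.5337 -0.3549  0.0643]
t (236, 227) [0.5995 0.118  0.0691]
t (255, 226) [0.6004 0.0649 0.0849]
t (274, 224) [0.6042 0.0132 0.0981]
t (303, 220) [ 0.6249 -0.0598  0.0326]
t (177, 272) [0.4808 0.2921 0.0018]
t (387, 272) [ 0.4821 -0.2857  0.0659]
t (415, 256) [ 0.525  -0.3597  0.0687]
s 212 [321.66037736 283.91981132] z 0.1066 top mean [ 0.6147 -0.0446  0.1043] mean [ 0.6173 -0.043   0.0879] rng [0.018 0.018 0.046]
s 189 [347.56613757 296.30687831] z 0.0992 top mean [0.6101 0.0098 0.0965] mean [0.6131 0.0114 0.0834] rng [0.019 0.017 0.038]
s 167 [374.7245509  308.90419162] z 0.0916 top mean [0.6064 0.0644 0.0887] mean [0.6089 0.0657 0.0798] rng [0.019 0.018 0.031]
s 112 [402.9375 324.125 ] z 0.0748 top mean [0.6019 0.119  0.0724] mean [0.6037 0.1196 0.0699] rng [0.02  0.018 0.015]
t 53 [296.52830189 222.01886792] z 0.1108 top mean [ 0.6117 -0.044   0.1074] mean [ 0.6097 -0.0459  0.0988] rng [0.017 0.017 0.05 ]
t 49 [275.91836735 223.59183673] z 0.1039 top mean [0.6062 0.009  0.1002] mean [0.6059 0.0086 0.094 ] rng [0.017 0.017 0.042]
t 50 [255.46 225.26] z 0.0936 top mean [0.6035 0.0645 0.0905] mean [0.6022 0.0635 0.0857] rng [0.016 0.017 0.032]
t 40 [235.65  227.025] z 0.0785 top mean [0.6    0.1182 0.075 ] mean [0.599  0.1184 0.0723] rng [0.016 0.018 0.018]
```

View pics/c1.png

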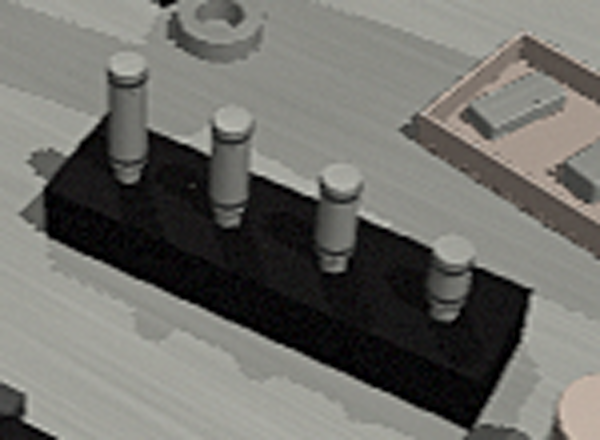

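View pics/c2.png

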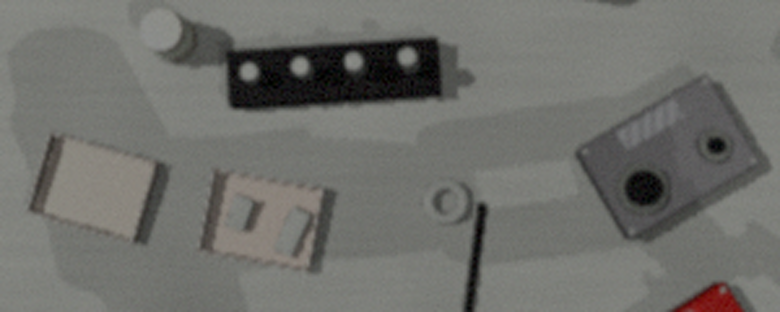

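View pics/c3.png

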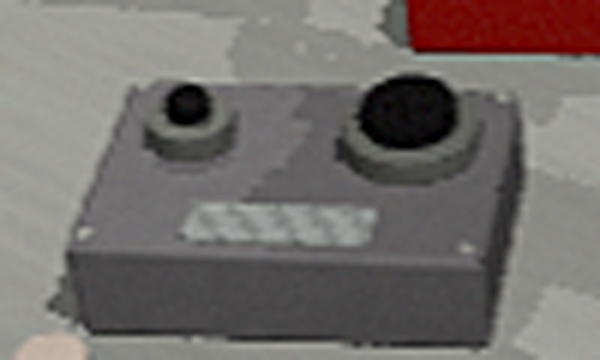

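Crops confirm it: the shortest pin is at scene (403,322), with top z≈0.075 against 0.091 for the next. The left tray in the top view is empty. The grey box has its large cap at top (387,272). Now I fix the tray centre and button centre.

```bash
python3 - <<'E'
from h import *
for n,bt,bb,pt in[('scene',(505,347),(470,315,565,385),None),('top',None,(148,248,206,298),None)]:
    im=cv2.imread(f'pics/{n}0.png').astype(int);P=cloud(n,np.load(f'pics/{n}0.npy'))
    # tray: points within region with z>0.012 (walls)
    x0,y0,x1,y1=bb; Q=P[y0:y1,x0:x1]
    m=(Q[...,2]>.010)&(Q[...,2]<.035); q=Q[m]
    r=cv2.minAreaRect(q[:,:2].astype(np.float32)*1000); print(n,'tray',r,len(q),'z98',np.percentile(q[:,2],98).round(4))
    # buttons: dark pixels
    for nm,(x0,y0,x1,y1) in ({'L':(255,208,282,232),'s':(224,210,241,225)} if n=='scene' else {'L':(374,258,402,286),'s':(406,247,424,265)}).items():
        I=im[y0:y1,x0:x1]; Q=P[y0:y1,x0:x1]; m=(I.max(-1)<45)
        k,l,st,ce=cv2.connectedComponentsWithStats(m.astype(np.uint8)); i=1+st[1:,4].argmax(); q=Q[l==i]
        print(n,nm,st[i],ce[i]+[x0,y0],'med',np.nanmedian(q,0).round(4),'mean',np.nanmean(q,0).round(4),'rng',np.ptp(q,0).round(3))
        print('  z row',Q[(y1-y0)//2,:,2].round(3))
    if n=='top':
        K=P[235:300,355:440]; m=(K[...,2]>.04)&(K[...,2]<.09); print('panel',cv2.minAreaRect(K[m][:,:2].astype(np.float32)*1000))
E
```

```text
scene tray ((483.7699279785156, 292.3614807128906), (120.74140930175781, 95.37957763671875), 74.80257415771484) 868 z98 0.021
scene L [  4   5  17  12 161] [267.52173913 218.48447205] med [ 0.4911 -0.2835  0.0643] mean [ 0.4906 -0.284   0.0631] rng [0.036 0.041 0.014]
  z row [0.043 0.045 0.054 0.054 0.054 0.057 0.063 0.064 0.063 0.065 0.064 0.065
 0.064 0.064 0.065 0.065 0.062 0.067 0.064 0.063 0.06  0.056 0.055 0.056
 0.056 0.043 0.043]
scene s [ 4  4  7  7 40] [230.95  217.175] med [ 0.5338 -0.3582  0.0629] mean [ 0.5333 -0.3591  0.0618] rng [0.015 0.016 0.012]
  z row [0.045 0.044 0.056 0.056 0.064 0.062 0.062 0.064 0.064 0.064 0.063 0.059
 0.054 0.055 0.056 0.042 0.042]
top tray ((484.71417236328125, 292.6639404296875), (122.11815643310547, 95.1326675415039), 75.07525634765625) 240 z98 0.0274
top L [  7   8  14  13 149] [387.30201342 271.95302013] med [ 0.4821 -0.2861  0.0656] mean [ 0.4822 -0.2865  0.0658] rng [0.032 0.037 0.022]
  z row [0.047 0.04  0.046 0.055 0.057 0.057 0.061 0.071 0.066 0.07  0.063 0.063
 0.069 0.066 0.065 0.065 0.068 0.067 0.064 0.073 0.064 0.06  0.057 0.043
 0.042 0.042 0.046 0.044]
top s [ 6  6  7  6 29] [415.03448276 255.5862069 ] med [ 0.5257 -0.3602  0.0654] mean [ 0.5263 -0.3604  0.065 ] rng [0.013 0.016 0.014]
  z row [0.048 0.043 0.043 0.056 0.062 0.055 0.062 0.066 0.068 0.069 0.065 0.064
 0.06  0.054 0.054 0.041 0.048 0.044]
panel ((517.9641723632812, -314.27728271484375), (109.77754974365234, 159.43902587890625), 30.631629943847656)
```

```bash
cat >> h.py <<'E'
def go(*p):
    o=get_obs();q=o['eef_rot'];M=R.from_quat([q[1],q[2],q[3],q[0]]).as_matrix()
    print(o['time_s'],'shift',(M.T@(np.array(p)-o['eef_pos'])).round(4),'axis',M[:,2].round(4))
E
python3 -c "
from h import *
go(.601,.1187,.2)"
```

```text
0.1 shift [-0.4094 -0.5898  0.0313] axis [-4.0e-04  1.5e-03 -1.0e+00]
```

Request:
move_arm:
  increments:
    - {"tx":-0.01,"ty":-0.014,"tz":0}
    - {"tx":-0.03,"ty":-0.043,"tz":0.002}
    - {"tx":-0.052,"ty":-0.075,"tz":0.004}
    - {"tx":-0.074,"ty":-0.107,"tz":0.006}
    - {"tx":-0.096,"ty":-0.138,"tz":0.008}
    - {"tx":-0.118,"ty":-0.17,"tz":0.01}
    - {"tx":-0.14,"ty":-0.202,"tz":0.012}
    - {"tx":-0.162,"ty":-0.233,"tz":0.014}
    - {"tx":-0.184,"ty":-0.265,"tz":0.016}
    - {"tx":-0.206,"ty":-0.297,"tz":0.018}
    - {"tx":-0.228,"ty":-0.328,"tz":0.02}
    - {"tx":-0.25,"ty":-0.36,"tz":0.022}
    - {"tx":-0.272,"ty":-0.392,"tz":0.024}
    - {"tx":-0.294,"ty":-0.424,"tz":0.026}
    - {"tx":-0.316,"ty":-0.455,"tz":0.028}
    - {"tx":-0.338,"ty":-0.487,"tz":0.03}
    - {"tx":-0.36,"ty":-0.519,"tz":0.031}
    - {"tx":-0.382,"ty":-0.55,"tz":0.031}
    - {"tx":-0.4,"ty":-0.577,"tz":0.031}
    - {"tx":-0.4094,"ty":-0.5898,"tz":0.031}
  gripper: 0

```text
validation failed for argument at $.in...
```

```bash
python3 -c "
from h import *
go(.601,.1187,.1);o=get_obs();print(o['eef_pos'],o['opening'],o['q'])"
```

```text
0.1 shift [-0.4093 -0.5898  0.1313] axis [-4.0e-04  1.5e-03 -1.0e+00]
[ 0.2591738  -0.5127281   0.23050305] 1.0004211246933683 [-1.30928588e+00  1.81433438e-01  1.60788718e+00  4.30413066e-06
  1.35382471e+00 -2.06271417e-01]
```

Refused at validation, and the arm did not move. I'll retry with all four fields in each row, two rows first.

Request:
move_arm:
  increments:
    - {"tx":-0.01,"ty":-0.014,"tz":0.0,"turn":0.0}
    - {"tx":-0.03,"ty":-0.043,"tz":0.002,"turn":0.0}
  gripper: 0.0

```text
time_s: 0.27
eef_pos: [0.2828, -0.469, 0.2291]
eef_rot: [0.001, 0.851, -0.526, 0.0]
wrist_force: [0.6, 0.6, 0.2]
opening: 0.748
```

Request:
move_arm:
  increments:
    - {"tx":-0.379,"ty":-0.547,"tz":0.029,"turn":0.0}
    - {"tx":-0.379,"ty":-0.547,"tz":0.029,"turn":0.0}
    - {"tx":-0.379,"ty":-0.547,"tz":0.029,"turn":0.0}
    - {"tx":-0.379,"ty":-0.547,"tz":0.029,"turn":0.0}
    - {"tx":-0.379,"ty":-0.547,"tz":0.029,"turn":0.0}
    - {"tx":-0.379,"ty":-0.547,"tz":0.029,"turn":0.0}
    - {"tx":-0.379,"ty":-0.547,"tz":0.029,"turn":0.0}
    - {"tx":-0.379,"ty":-0.547,"tz":0.029,"turn":0.0}
    - {"tx":-0.379,"ty":-0.547,"tz":0.029,"turn":0.0}
    - {"tx":-0.379,"ty":-0.547,"tz":0.029,"turn":0.0}
    - {"tx":-0.379,"ty":-0.547,"tz":0.029,"turn":0.0}
    - {"tx":-0.379,"ty":-0.547,"tz":0.029,"turn":0.0}
    - {"tx":-0.379,"ty":-0.547,"tz":0.029,"turn":0.0}
    - {"tx":-0.379,"ty":-0.547,"tz":0.029,"turn":0.0}
    - {"tx":-0.379,"ty":-0.547,"tz":0.029,"turn":0.0}
    - {"tx":-0.379,"ty":-0.547,"tz":0.029,"turn":0.0}
    - {"tx":-0.379,"ty":-0.547,"tz":0.029,"turn":0.0}
    - {"tx":-0.379,"ty":-0.547,"tz":0.029,"turn":0.0}
    - {"tx":-0.379,"ty":-0.547,"tz":0.029,"turn":0.0}
    - {"tx":-0.379,"ty":-0.547,"tz":0.029,"turn":0.0}

```text
time_s: 1.93
eef_pos: [0.601, 0.1168, 0.2001]
eef_rot: [0.0, 0.851, -0.524, -0.0]
wrist_force: [-0.1, -1.2, -0.3]
opening: 0.002
```

```bash
python3 - <<'E'
from h import *
go(.601,.1187,.1);o=get_obs();print(o['eef_pos'],o['opening'],o['q'])
p,d=grab('scene','s1')
cv2.imwrite('pics/c4.png',cv2.resize(p[150:400,280:560,::-1],None,fx=2.4,fy=2.4,interpolation=2))
E
```

```text
1.9333 shift [-0.0017 -0.001   0.1001] axis [-8.e-04 -4.e-04 -1.e+00]
[0.60097807 0.11679464 0.20005713] 0.0022570275704449855 [-1.47909190e-03  2.90567245e-01  1.53892487e+00 -3.78084578e-04
  1.31286848e+00  1.10271889e+00]
```

View pics/c4.png

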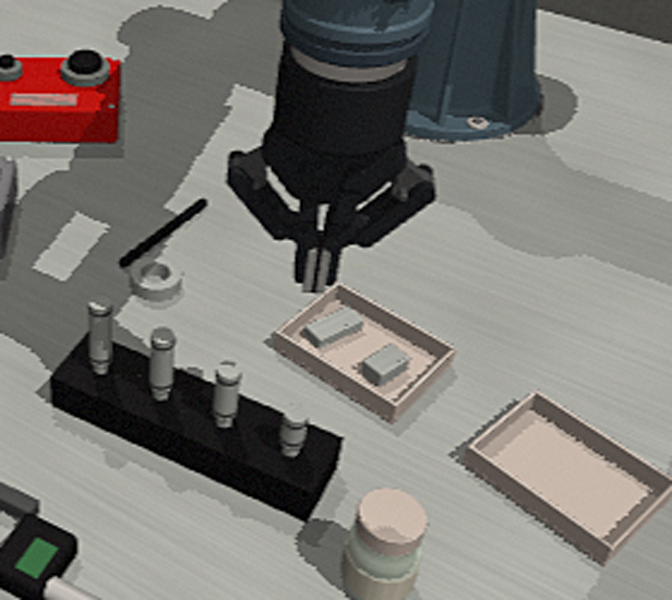

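Fingers are shut with the tips together above and beside the pin's position, and nothing has been disturbed. Descending to 25 mm above the pin.

Request:
move_arm:
  increments:
    - {"tx":0.0,"ty":0.0,"tz":0.03,"turn":0.0}
    - {"tx":0.0,"ty":0.0,"tz":0.06,"turn":0.0}
    - {"tx":0.0,"ty":0.0,"tz":0.08,"turn":0.0}
    - {"tx":0.0,"ty":0.0,"tz":0.092,"turn":0.0}
    - {"tx":0.0,"ty":0.0,"tz":0.1,"turn":0.0}
    - {"tx":0.0,"ty":0.0,"tz":0.1,"turn":0.0}
    - {"tx":0.0,"ty":0.0,"tz":0.1,"turn":0.0}

```text
time_s: 2.57
eef_pos: [0.6021, 0.1174, 0.1012]
eef_rot: [-0.0, 0.852, -0.524, 0.0]
wrist_force: [-0.1, -0.0, 0.2]
opening: -0.002
```

```bash
python3 - <<'E'
from h import *
p,d=grab('scene','s2')
go(.601,.1187,.1);o=get_obs();print(o['eef_pos'])
cv2.imwrite('pics/c5.png',cv2.resize(p[220:380,290:470,::-1],None,fx=3.5,fy=3.5,interpolation=2))
E
```

```text
2.6167 shift [-0.0017  0.0009  0.0018] axis [ 0.0024  0.     -1.    ]
[0.60258117 0.11756557 0.10183171]
```

View pics/c5.png

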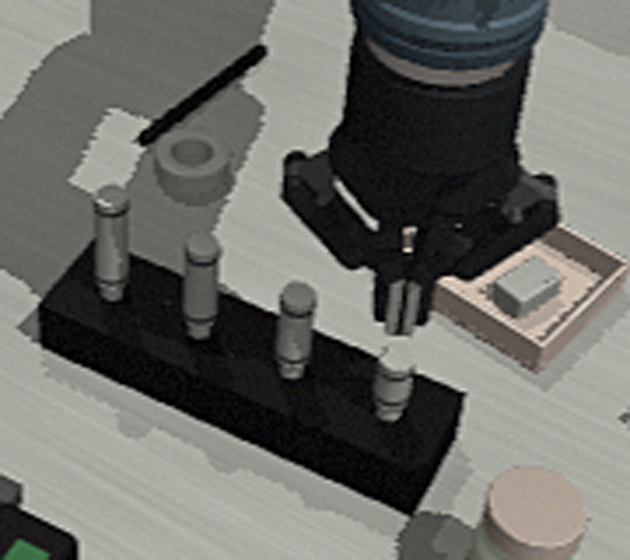

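The fingertips hover over the shortest pin (tip ≈ crop (405,330), pin top (398,358)). I'll trim 1 mm and hold for more than 2 s.

Request:
move_arm:
  increments:
    - {"tx":-0.001,"ty":0.0,"tz":0.001,"turn":0.0}
    - {"tx":-0.001,"ty":0.0,"tz":0.001,"turn":0.0}
    - {"tx":-0.001,"ty":0.0,"tz":0.001,"turn":0.0}
    - {"tx":-0.001,"ty":0.0,"tz":0.001,"turn":0.0}
    - {"tx":-0.001,"ty":0.0,"tz":0.001,"turn":0.0}
    - {"tx":-0.001,"ty":0.0,"tz":0.001,"turn":0.0}
    - {"tx":-0.001,"ty":0.0,"tz":0.001,"turn":0.0}
    - {"tx":-0.001,"ty":0.0,"tz":0.001,"turn":0.0}
    - {"tx":-0.001,"ty":0.0,"tz":0.001,"turn":0.0}
    - {"tx":-0.001,"ty":0.0,"tz":0.001,"turn":0.0}
    - {"tx":-0.001,"ty":0.0,"tz":0.001,"turn":0.0}
    - {"tx":-0.001,"ty":0.0,"tz":0.001,"turn":0.0}
    - {"tx":-0.001,"ty":0.0,"tz":0.001,"turn":0.0}
    - {"tx":-0.001,"ty":0.0,"tz":0.001,"turn":0.0}
    - {"tx":-0.001,"ty":0.0,"tz":0.001,"turn":0.0}
    - {"tx":-0.001,"ty":0.0,"tz":0.001,"turn":0.0}
    - {"tx":-0.001,"ty":0.0,"tz":0.001,"turn":0.0}
    - {"tx":-0.001,"ty":0.0,"tz":0.001,"turn":0.0}
    - {"tx":-0.001,"ty":0.0,"tz":0.001,"turn":0.0}
    - {"tx":-0.001,"ty":0.0,"tz":0.001,"turn":0.0}

```text
time_s: 4.28
eef_pos: [0.601, 0.1188, 0.0993]
eef_rot: [0.0, 0.852, -0.524, -0.0]
wrist_force: [-0.5, -0.6, -0.5]
opening: 0.003
```

Request:
move_arm:
  increments:
    - {"tx":0.0,"ty":0.0,"tz":0.0,"turn":0.0}
    - {"tx":0.0,"ty":0.0,"tz":0.0,"turn":0.0}
    - {"tx":0.0,"ty":0.0,"tz":0.0,"turn":0.0}
    - {"tx":0.0,"ty":0.0,"tz":0.0,"turn":0.0}
    - {"tx":0.0,"ty":0.0,"tz":0.0,"turn":0.0}
    - {"tx":0.0,"ty":0.0,"tz":0.0,"turn":0.0}
    - {"tx":0.0,"ty":0.0,"tz":0.0,"turn":0.0}
    - {"tx":0.0,"ty":0.0,"tz":0.0,"turn":0.0}
    - {"tx":0.0,"ty":0.0,"tz":0.0,"turn":0.0}
    - {"tx":0.0,"ty":0.0,"tz":0.0,"turn":0.0}
    - {"tx":0.0,"ty":0.0,"tz":0.0,"turn":0.0}
    - {"tx":0.0,"ty":0.0,"tz":0.0,"turn":0.0}

```text
time_s: 5.28
eef_pos: [0.601, 0.1188, 0.0993]
eef_rot: [0.0, 0.852, -0.524, 0.0]
wrist_force: [0.4, 0.1, -0.0]
opening: -0.0
```

```bash
python3 -c "
from h import *
go(.601,.1187,.1);go(.484,.2925,.1);o=get_obs();print(o['eef_pos'],o['dq'].round(4))"
```

```text
5.2833 shift [ 0.0001  0.0001 -0.0007] axis [ 0. -0. -1.]
5.2833 shift [-0.2078  0.0261 -0.0007] axis [ 0. -0. -1.]
[0.60103776 0.11878258 0.09929022] [0.0021 0.0003 0.0016 0.0005 0.0004 0.0021]
```

The pin was held for about 2.6 s within 0.2 mm. Next: up, across to the tray, and down to 24 mm over its rim.

Request:
move_arm:
  increments:
    - {"tx":0.0,"ty":0.0,"tz":-0.03,"turn":0.0}
    - {"tx":0.0,"ty":0.0,"tz":-0.06,"turn":0.0}
    - {"tx":-0.03,"ty":0.004,"tz":-0.07,"turn":0.0}
    - {"tx":-0.065,"ty":0.008,"tz":-0.07,"turn":0.0}
    - {"tx":-0.1,"ty":0.0126,"tz":-0.07,"turn":0.0}
    - {"tx":-0.135,"ty":0.017,"tz":-0.07,"turn":0.0}
    - {"tx":-0.17,"ty":0.0214,"tz":-0.07,"turn":0.0}
    - {"tx":-0.195,"ty":0.0245,"tz":-0.06,"turn":0.0}
    - {"tx":-0.2078,"ty":0.0261,"tz":-0.04,"turn":0.0}
    - {"tx":-0.2078,"ty":0.0261,"tz":-0.01,"turn":0.0}
    - {"tx":-0.2078,"ty":0.0261,"tz":0.02,"turn":0.0}
    - {"tx":-0.2078,"ty":0.0261,"tz":0.04,"turn":0.0}
    - {"tx":-0.2078,"ty":0.0261,"tz":0.05,"turn":0.0}
    - {"tx":-0.2078,"ty":0.0261,"tz":0.0533,"turn":0.0}
    - {"tx":-0.2078,"ty":0.0261,"tz":0.0533,"turn":0.0}
    - {"tx":-0.2078,"ty":0.0261,"tz":0.0533,"turn":0.0}
    - {"tx":-0.2078,"ty":0.0261,"tz":0.0533,"turn":0.0}
    - {"tx":-0.2078,"ty":0.0261,"tz":0.0533,"turn":0.0}

```text
time_s: 6.78
eef_pos: [0.4852, 0.2928, 0.0475]
eef_rot: [-0.001, 0.852, -0.524, 0.001]
wrist_force: [1.2, -0.2, -0.3]
opening: -0.002
```

```bash
python3 - <<'E'
from h import *
p,d=grab('scene','s3')
go(.484,.2925,.046);o=get_obs();print(o['eef_pos'])
cv2.imwrite('pics/c6.png',cv2.resize(p[220:400,400:600,::-1],None,fx=3.2,fy=3.2,interpolation=2))
E
```

```text
6.8333 shift [-0.0002  0.001   0.0013] axis [ 2.2e-03  8.0e-04 -1.0e+00]
[0.48499327 0.29274889 0.04730732]
```

View pics/c6.png

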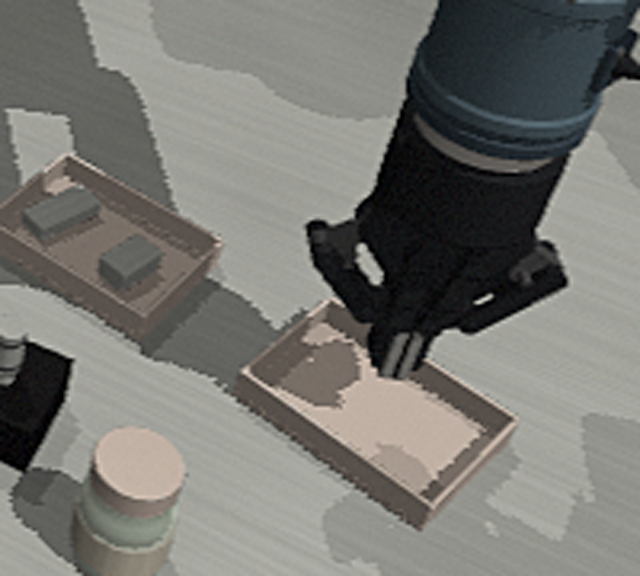

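The tips are over the middle of the empty tray, clear of the walls. I'll hold here (≈24 mm above the rim), then also hold ≈27 mm above its floor, so either reading of "above it" is covered.

Request:
move_arm:
  increments:
    - {"tx":0.0,"ty":0.0,"tz":0.0,"turn":0.0}
    - {"tx":0.0,"ty":0.0,"tz":0.0,"turn":0.0}
    - {"tx":0.0,"ty":0.0,"tz":0.0,"turn":0.0}
    - {"tx":0.0,"ty":0.0,"tz":0.0,"turn":0.0}
    - {"tx":0.0,"ty":0.0,"tz":0.0,"turn":0.0}
    - {"tx":0.0,"ty":0.0,"tz":0.0,"turn":0.0}
    - {"tx":0.0,"ty":0.0,"tz":0.0,"turn":0.0}
    - {"tx":0.0,"ty":0.0,"tz":0.0,"turn":0.0}
    - {"tx":0.0,"ty":0.0,"tz":0.0,"turn":0.0}
    - {"tx":0.0,"ty":0.0,"tz":0.0,"turn":0.0}
    - {"tx":0.0,"ty":0.0,"tz":0.0,"turn":0.0}
    - {"tx":0.0,"ty":0.0,"tz":0.0,"turn":0.0}
    - {"tx":0.0,"ty":0.0,"tz":0.0,"turn":0.0}
    - {"tx":0.0,"ty":0.0,"tz":0.0,"turn":0.0}
    - {"tx":0.0,"ty":0.0,"tz":0.0,"turn":0.0}
    - {"tx":0.0,"ty":0.0,"tz":0.0,"turn":0.0}
    - {"tx":0.0,"ty":0.0,"tz":0.0,"turn":0.0}
    - {"tx":0.0,"ty":0.0,"tz":0.0,"turn":0.0}
    - {"tx":0.0,"ty":0.0,"tz":0.0,"turn":0.0}
    - {"tx":0.0,"ty":0.0,"tz":0.0,"turn":0.0}

```text
time_s: 8.5
eef_pos: [0.484, 0.2925, 0.046]
eef_rot: [0.0, 0.852, -0.524, -0.0]
wrist_force: [-0.2, -1.2, 0.5]
opening: 0.002
```

Request:
move_arm:
  increments:
    - {"tx":0.0,"ty":0.0,"tz":0.0,"turn":0.0}
    - {"tx":0.0,"ty":0.0,"tz":0.0,"turn":0.0}
    - {"tx":0.0,"ty":0.0,"tz":0.0,"turn":0.0}
    - {"tx":0.0,"ty":0.0,"tz":0.0,"turn":0.0}
    - {"tx":0.0,"ty":0.0,"tz":0.0,"turn":0.0}
    - {"tx":0.0,"ty":0.0,"tz":0.0,"turn":0.0}
    - {"tx":0.0,"ty":0.0,"tz":0.0,"turn":0.0}
    - {"tx":0.0,"ty":0.0,"tz":0.0,"turn":0.0}
    - {"tx":0.0,"ty":0.0,"tz":0.0,"turn":0.0}
    - {"tx":0.0,"ty":0.0,"tz":0.0,"turn":0.0}

```text
time_s: 9.33
eef_pos: [0.484, 0.2925, 0.046]
eef_rot: [0.0, 0.852, -0.524, -0.0]
wrist_force: [-0.0, 0.0, 0.4]
opening: -0.0
```

Request:
move_arm:
  increments:
    - {"tx":0.0,"ty":0.0,"tz":0.006,"turn":0.0}
    - {"tx":0.0,"ty":0.0,"tz":0.012,"turn":0.0}
    - {"tx":0.0,"ty":0.0,"tz":0.016,"turn":0.0}
    - {"tx":0.0,"ty":0.0,"tz":0.016,"turn":0.0}
    - {"tx":0.0,"ty":0.0,"tz":0.016,"turn":0.0}
    - {"tx":0.0,"ty":0.0,"tz":0.016,"turn":0.0}
    - {"tx":0.0,"ty":0.0,"tz":0.016,"turn":0.0}
    - {"tx":0.0,"ty":0.0,"tz":0.016,"turn":0.0}
    - {"tx":0.0,"ty":0.0,"tz":0.016,"turn":0.0}
    - {"tx":0.0,"ty":0.0,"tz":0.016,"turn":0.0}
    - {"tx":0.0,"ty":0.0,"tz":0.016,"turn":0.0}
    - {"tx":0.0,"ty":0.0,"tz":0.016,"turn":0.0}
    - {"tx":0.0,"ty":0.0,"tz":0.016,"turn":0.0}
    - {"tx":0.0,"ty":0.0,"tz":0.016,"turn":0.0}
    - {"tx":0.0,"ty":0.0,"tz":0.016,"turn":0.0}
    - {"tx":0.0,"ty":0.0,"tz":0.016,"turn":0.0}
    - {"tx":0.0,"ty":0.0,"tz":0.016,"turn":0.0}
    - {"tx":0.0,"ty":0.0,"tz":0.016,"turn":0.0}
    - {"tx":0.0,"ty":0.0,"tz":0.016,"turn":0.0}
    - {"tx":0.0,"ty":0.0,"tz":0.016,"turn":0.0}

```text
time_s: 11.0
eef_pos: [0.484, 0.2925, 0.03]
eef_rot: [0.0, 0.852, -0.524, -0.0]
wrist_force: [-0.8, -0.0, -0.1]
opening: 0.003
```

Request:
move_arm:
  increments:
    - {"tx":0.0,"ty":0.0,"tz":0.0,"turn":0.0}
    - {"tx":0.0,"ty":0.0,"tz":0.0,"turn":0.0}
    - {"tx":0.0,"ty":0.0,"tz":0.0,"turn":0.0}
    - {"tx":0.0,"ty":0.0,"tz":0.0,"turn":0.0}
    - {"tx":0.0,"ty":0.0,"tz":0.0,"turn":0.0}
    - {"tx":0.0,"ty":0.0,"tz":0.0,"turn":0.0}
    - {"tx":0.0,"ty":0.0,"tz":0.0,"turn":0.0}
    - {"tx":0.0,"ty":0.0,"tz":0.0,"turn":0.0}
    - {"tx":0.0,"ty":0.0,"tz":0.0,"turn":0.0}
    - {"tx":0.0,"ty":0.0,"tz":0.0,"turn":0.0}
    - {"tx":0.0,"ty":0.0,"tz":0.0,"turn":0.0}
    - {"tx":0.0,"ty":0.0,"tz":0.0,"turn":0.0}

```text
time_s: 12.0
eef_pos: [0.484, 0.2925, 0.03]
eef_rot: [0.0, 0.852, -0.524, 0.0]
wrist_force: [1.3, -0.1, 0.7]
opening: 0.002
```

```bash
python3 -c "
from h import *
go(.486,-.285,.17);o=get_obs();print(o['eef_pos'])"
```

```text
12.0 shift [ 0.5163  0.2586 -0.14  ] axis [-0. -0. -1.]
[0.48403382 0.29245444 0.02998627]
```

Request:
move_arm:
  increments:
    - {"tx":0.0,"ty":0.0,"tz":-0.03,"turn":0.0}
    - {"tx":0.0,"ty":0.0,"tz":-0.07,"turn":0.0}
    - {"tx":0.0,"ty":0.0,"tz":-0.11,"turn":0.0}
    - {"tx":0.0,"ty":0.0,"tz":-0.14,"turn":0.0}
    - {"tx":0.5163,"ty":0.2586,"tz":-0.14,"turn":0.0}
    - {"tx":0.5163,"ty":0.2586,"tz":-0.14,"turn":0.0}
    - {"tx":0.5163,"ty":0.2586,"tz":-0.14,"turn":0.0}
    - {"tx":0.5163,"ty":0.2586,"tz":-0.14,"turn":0.0}
    - {"tx":0.5163,"ty":0.2586,"tz":-0.14,"turn":0.0}
    - {"tx":0.5163,"ty":0.2586,"tz":-0.14,"turn":0.0}
    - {"tx":0.5163,"ty":0.2586,"tz":-0.14,"turn":0.0}
    - {"tx":0.5163,"ty":0.2586,"tz":-0.14,"turn":0.0}
    - {"tx":0.5163,"ty":0.2586,"tz":-0.14,"turn":0.0}
    - {"tx":0.5163,"ty":0.2586,"tz":-0.14,"turn":0.0}
    - {"tx":0.5163,"ty":0.2586,"tz":-0.14,"turn":0.0}
    - {"tx":0.5163,"ty":0.2586,"tz":-0.14,"turn":0.0}
    - {"tx":0.5163,"ty":0.2586,"tz":-0.14,"turn":0.0}
    - {"tx":0.5163,"ty":0.2586,"tz":-0.14,"turn":0.0}
    - {"tx":0.5163,"ty":0.2586,"tz":-0.14,"turn":0.0}
    - {"tx":0.5163,"ty":0.2586,"tz":-0.14,"turn":0.0}

```text
time_s: 13.67
eef_pos: [0.4855, -0.2868, 0.1697]
eef_rot: [-0.0, 0.851, -0.525, -0.0]
wrist_force: [-0.7, 0.4, 0.3]
opening: 0.002
```

Request:
move_arm:
  increments:
    - {"tx":0.0,"ty":0.0,"tz":0.03,"turn":0.0}
    - {"tx":0.0,"ty":0.0,"tz":0.06,"turn":0.0}
    - {"tx":0.0,"ty":0.0,"tz":0.08,"turn":0.0}
    - {"tx":0.0,"ty":0.0,"tz":0.09,"turn":0.0}
    - {"tx":0.0,"ty":0.0,"tz":0.09,"turn":0.0}
    - {"tx":0.0,"ty":0.0,"tz":0.09,"turn":0.0}
    - {"tx":0.0,"ty":0.0,"tz":0.09,"turn":0.0}
    - {"tx":0.0,"ty":0.0,"tz":0.09,"turn":0.0}

```text
time_s: 14.33
eef_pos: [0.4872, -0.2855, 0.0818]
eef_rot: [0.0, 0.852, -0.524, 0.002]
wrist_force: [-0.4, 0.2, -0.3]
opening: 0.0
```

```bash
python3 - <<'E'
from h import *
p,d=grab('scene','s4')
go(.486,-.285,.065);o=get_obs();print(o['eef_pos'],o['wrist_force'])
cv2.imwrite('pics/c7.png',cv2.resize(p[130:280,180:340,::-1],None,fx=4,fy=4,interpolation=2))
E
```

```text
14.3833 shift [-0.001   0.0007  0.0167] axis [ 0.0022 -0.002  -1.    ]
[ 0.48703507 -0.28559644  0.08171893] [ 0.0016631   0.12801526 -0.57082536]
```

View pics/c7.png

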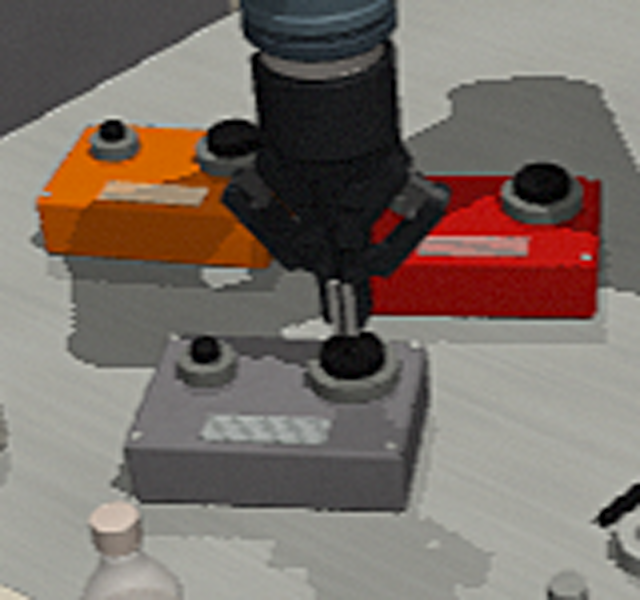

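The closed tips are over the grey box's large button (crop (350,345)), clear of the small one at (205,350). Pressing in small steps while watching the force.

Request:
move_arm:
  increments:
    - {"tx":0.0,"ty":0.0,"tz":0.004,"turn":0.0}
    - {"tx":0.0,"ty":0.0,"tz":0.008,"turn":0.0}
    - {"tx":0.0,"ty":0.0,"tz":0.012,"turn":0.0}
    - {"tx":0.0,"ty":0.0,"tz":0.015,"turn":0.0}
    - {"tx":0.0,"ty":0.0,"tz":0.017,"turn":0.0}
    - {"tx":0.0,"ty":0.0,"tz":0.019,"turn":0.0}
    - {"tx":0.0,"ty":0.0,"tz":0.019,"turn":0.0}
    - {"tx":0.0,"ty":0.0,"tz":0.019,"turn":0.0}
    - {"tx":0.0,"ty":0.0,"tz":0.019,"turn":0.0}

```text
time_s: 15.13
eef_pos: [0.486, -0.285, 0.0612]
eef_rot: [0.0, 0.852, -0.524, -0.0]
wrist_force: [-1.8, -0.1, 5.1]
opening: 0.005
```

Request:
move_arm:
  increments:
    - {"tx":0.0,"ty":0.0,"tz":0.001,"turn":0.0}
    - {"tx":0.0,"ty":0.0,"tz":0.002,"turn":0.0}
    - {"tx":0.0,"ty":0.0,"tz":0.002,"turn":0.0}
    - {"tx":0.0,"ty":0.0,"tz":0.002,"turn":0.0}

```text
time_s: 15.47
eef_pos: [0.4861, -0.2851, 0.0608]
eef_rot: [0.0, 0.852, -0.524, -0.0]
wrist_force: [-6.4, 5.4, 18.4]
opening: 0.0
```

Force jumped from 5 N to 18 N over 0.4 mm, so the button has bottomed (cap top ≈0.067 minus 6 mm). A picture to confirm while it is held.

```bash
python3 - <<'E'
from h import *
p,d=grab('scene','s5')
o=get_obs();print(o['eef_pos'],o['wrist_force'])
a=cv2.imread('pics/s4.png')
f=lambda i:cv2.resize(i[190:260,220:300],None,fx=5,fy=5,interpolation=2)
cv2.imwrite('pics/c8.png',np.hstack([f(a),f(p[:,:,::-1])])[:, :800])
P=cloud('scene',d);P0=cloud('scene',np.load('pics/s4.npy'))
for v in range(216,226): print(v,P0[v,259:278,2].round(3),P[v,259:278,2].round(3)) if v%2 else 0
E
```

```text
[ 0.48613001 -0.28510014  0.06081494] [-6.59336447  4.24763527 18.48700743]
217 [0.055 0.064 0.065 0.065 0.064 0.065 0.066 0.064 0.064 0.068 0.065 0.066
 0.067 0.064 0.066 0.067 0.066 0.063 0.055] [0.054 0.054 0.056 0.069 0.069 0.073 0.071 0.072 0.072 0.071 0.073 0.071
 0.069 0.07  0.071 0.058 0.06  0.056 0.055]
219 [0.056 0.062 0.064 0.064 0.064 0.066 0.065 0.066 0.067 0.065 0.065 0.066
 0.063 0.066 0.065 0.066 0.061 0.056 0.056] [0.056 0.056 0.059 0.057 0.061 0.059 0.066 0.067 0.066 0.067 0.066 0.065
 0.06  0.06  0.059 0.058 0.058 0.056 0.054]
221 [0.054 0.055 0.061 0.063 0.061 0.062 0.065 0.064 0.063 0.061 0.065 0.062
 0.062 0.064 0.063 0.059 0.058 0.054 0.055] [0.055 0.056 0.059 0.058 0.058 0.061 0.059 0.058 0.057 0.059 0.06  0.061
 0.06  0.058 0.057 0.055 0.055 0.055 0.055]
223 [0.055 0.056 0.056 0.056 0.057 0.059 0.057 0.062 0.061 0.059 0.059 0.057
 0.059 0.057 0.057 0.055 0.056 0.056 0.057] [0.056 0.053 0.055 0.057 0.058 0.058 0.059 0.059 0.059 0.058 0.058 0.058
 0.056 0.054 0.054 0.054 0.055 0.055 0.057]
225 [0.054 0.055 0.056 0.054 0.056 0.056 0.055 0.056 0.055 0.055 0.057 0.056
 0.056 0.055 0.055 0.055 0.052 0.053 0.051] [0.054 0.054 0.055 0.056 0.055 0.055 0.053 0.054 0.053 0.057 0.052 0.055
 0.054 0.055 0.055 0.055 0.055 0.052 0.052]
```

View pics/c8.png

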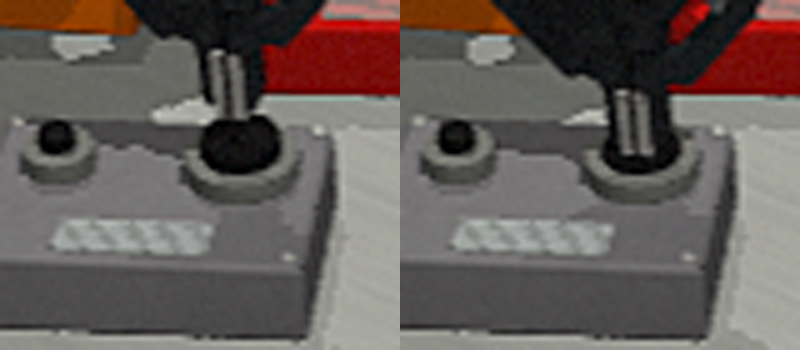

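The cap dropped from ≈0.065 to ≈0.059 in depth, about 6 mm, so it is fully down. Releasing and retreating upward.

Request:
move_arm:
  increments:
    - {"tx":0.0,"ty":0.0,"tz":-0.005,"turn":0.0}
    - {"tx":0.0,"ty":0.0,"tz":-0.015,"turn":0.0}
    - {"tx":0.0,"ty":0.0,"tz":-0.035,"turn":0.0}
    - {"tx":0.0,"ty":0.0,"tz":-0.065,"turn":0.0}
    - {"tx":0.0,"ty":0.0,"tz":-0.1,"turn":0.0}
    - {"tx":0.0,"ty":0.0,"tz":-0.135,"turn":0.0}
    - {"tx":0.0,"ty":0.0,"tz":-0.16,"turn":0.0}
    - {"tx":0.0,"ty":0.0,"tz":-0.17,"turn":0.0}
    - {"tx":0.0,"ty":0.0,"tz":-0.17,"turn":0.0}
    - {"tx":0.0,"ty":0.0,"tz":-0.17,"turn":0.0}
    - {"tx":0.0,"ty":0.0,"tz":-0.17,"turn":0.0}
    - {"tx":0.0,"ty":0.0,"tz":-0.17,"turn":0.0}
    - {"tx":0.0,"ty":0.0,"tz":-0.17,"turn":0.0}
    - {"tx":0.0,"ty":0.0,"tz":-0.17,"turn":0.0}

```text
time_s: 16.68
eef_pos: [0.4856, -0.2846, 0.2276]
eef_rot: [-0.0, 0.852, -0.524, -0.001]
wrist_force: [-0.5, 0.6, 0.4]
opening: 0.001
```

```bash
python3 - <<'E'
from h import *
p,d=grab('scene','s6')
o=get_obs();print(o['time_s'],o['eef_pos'],o['wrist_force'],abs(o['dq']).max())
P=cloud('scene',d);P0=cloud('scene',np.load('pics/scene0.npy'))
print('cap',np.nanmedian(P[214:221,262:274,2]),np.nanmedian(P0[214:221,262:274,2]))
E
```

```text
16.7333 [ 0.4856991  -0.28469865  0.22793293] [ 0.37320302 -0.36674323  0.14740778] 0.007727580243137982
cap 0.06502985440037701 0.06500221873885698
```

View pics/s6.png

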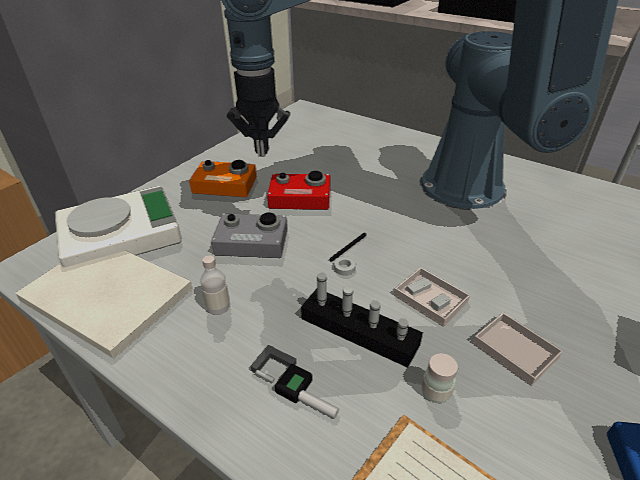

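The button is back up (0.065, as at the start), everything is where it was, and the arm is clear and still.

```bash
python3 -c "
from h import *
print(workorder.hand_in())"
```

```text
the job is handed in; nothing more can be done
None
```

The job is done and handed in after about 17 s on the robot's clock.

- **Shortest gauge:** I pointed straight down with closed fingertips at its pin (0.601, 0.119), with the tip at z = 0.099. That is about 24 mm above its top, held still for about 2.6 s.
- **Empty tray:** I pointed at its middle (0.484, 0.2925). "Above it" could mean the rim or the floor, so I held for over 2 s at each: 24 mm above the rim, then 27 mm above the floor.
- **Large button:** I pressed it on the grey box until the force rose from 5 to 18 N. The depth picture showed the cap about 6 mm lower, which is fully down. I then let it go and retreated to z = 0.23.

**Last checks:** The cap is back at its starting height of 0.065. The wrist force is about zero and the arm is still. By eye in the last scene picture, nothing else has moved.

**Disagreements:**
- The two cameras placed the button's centre up to 9 mm apart in x, so I aimed between them.
- The depth readings put the cap top about 2 mm lower than contact suggested.
- My first move call was refused at validation because rows need all four fields. The arm did not move.

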